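# Load the sauce warmer, close it and lift off the outer lid

## Robot

A 6-joint arm with a two-finger parallel gripper is mounted at the origin on the work surface. World frame = base frame: x ahead of the robot, y to its left, z up, the work surface at z = 0. Lengths are in m, angles in degrees, forces in N, time in s.
With the tool pointing down it reaches from about 0.4 to 0.825 m from the base axis. Payload 7 kg.
Tool frame: the origin (TCP) lies midway between the tips of the shut fingers; the grasp point (between the pads) lies r.grasp_offset behind it (r.grasp_offset is the distance from the TCP to the grasp point, in m); x points along the fingers, z is the direction in which the jaws open and shut, and the axes are right-handed (so a half turn about x gives the same grasp; the last joint's range is limited). The gripper opens to 88 mm and grips with 3 to 60 N. Pads are 19 mm wide; open, the fingers measure 130 mm over their backs; the gripper's body (78 mm by 193 mm) begins 47 mm behind the grasp point.
Start: joints at [-59.066, 20.546, 0.682, 0, -70.136, -16.507], TCP at [0.168, -0.654, 0.227] pointing down, gripper open.
Joint ranges: [-176.03, 176.03], [-82.01, 121.73], [-58.28, 71.71], [-173.87, 95.51], [-174.79, -0.11], [-173.66, 173.66]. Speed limits (degrees/s): [136.94, 136.94, 172.46, 180, 180, 180].

## Interface

Orientations are given as [roll, pitch, yaw] about the fixed x, y, z axes, in that order (R = Rz(yaw) Ry(pitch) Rx(roll)).
In Python, from plant import readout, vision, close_job, r gives the robot as it stands.
- The arm moves only by the shell command python3 -m handwheel 'ROWS' [OPENING] [FORCE]. ROWS is JSON, a list that holds one entry, the list of rows, each a list of 4 numbers: the shift along the world's x, y, z in units of 40 mm (1.0 is 40 mm), then the turn about the world's z in units of 5 degrees (1.0 is 5 degrees). In form: [[[tx, ty, tz, roll], ...]]. A call has 1 to 8 rows; each row shifts and turns the pose as measured when the row begins; what a row does not reach is not made up. A row lasts 1/10 s, in which the tool goes at most 50 mm and 8.59 degrees, less where a joint would pass 70% of its speed; a pose out of reach is approached as far as the arm can. A call is refused whole if a number of a shift passes 1 or a number of a turn 1, either way. A call with a gripper value outside its range is refused whole. OPENING is the finger opening in mm, from 0 to 87.6, set as the call begins (- or left out, the last holds). The fingers move at their own pace and stop on an object; FORCE is the grip in N (left out, the last holds). Time passes only in rows, so rows that do not move let the fingers close. It gives the time, the measured TCP pose, the force and the opening at its end, in the units of the state.
- readout.get_state(): the state, without advancing time (a new reading comes with each control period).
- vision.capture(name): name is "side" or "top"; returns the picture (480x640x3 uint8, blue, green, red); there is no depth.
- vision.get_calibration(name): a dict with "intrinsics" (3x3 intrinsics, pixels), "pose" (4x4, takes a point from camera to world coordinates). Camera axes: x right, y up, looking along -z (the intrinsics and any distortion apply to the point x, -y, -z); pixel columns grow to the right and rows downward; lengths in m; the calibration is good to about 2 mm. A picture is of the moment at which its call begins. get_calibration takes no time and is no camera call.
- close_job(): hands the job in, once; it reports no verdict.
The state is a dict: "time_s": time; "joints": joint angles; "qd": joint speeds; "joint_torque": joint torques, N m; "tcp_pos": TCP position; "eef_rot": TCP orientation; "contact_force": force on the tool from outside, world axes, zero at the start; "moment": the same for the moment, N m; "gripper_width": finger opening in m.
Only numpy, scipy, OpenCV 4.12 (cv2) and the standard library are available. Lean on these libraries where they do the work, as an engineer would, in place of code of your own. Each camera call takes 0.05 s, during which the arm holds its last target.

## Task

Load and close the sauce warmer: stand the small squat sauce jar upright on the floor of the warmer's round well and let go of it, then carry the nested pair of lids over together by the black bar head of the inner lid, set the pair down gently on the well until it is fully seated, and let go. Then lift the outer lid alone, straight up by its collar, so that the inner lid stays seated and undisturbed, and finish while still holding the outer lid level and still about 10 cm above where it sat, over the well. Do not drop anything, do not take the lids apart before they are on the well, and leave the other things on the table alone.

Things in the scene. Friction and masses are not known exactly. Their poses are not given: they have to be found in the camera images.
- warmer: fixed sauce warmer: a square metal housing 230 x 230 mm, 70 mm high, with a round steel well standing up in its middle. Origin under its centre, z up. The well has outer diameter 168 mm, inner diameter 158 mm; its rim is 100 mm and its floor 12 mm above the table.
- well_floor (a point): centre of the well's floor, 12 mm above the table
- well_rim (a point): centre of the well's mouth at rim height, 100 mm above the table
- sauce_jar: loose squat sealed glass jar with a steel cap, 52 mm diameter, 58 mm high, about 160 g (varies), standing on the table with nothing on top; origin at the centre of its underside, z up its axis
- inner_lid: loose inner lid, about 300 g, nested under the outer lid, standing on the table. Origin: centre of its underside, z up. A plug 148 mm wide, 12 mm high, lower edge tapered, drops into the well with 5 mm play all round; above it a plate 175 mm wide, 12 to 17 mm up, rests on the well's rim (origin then 88 mm above the table); then a stem 14 mm thick and the bar head
- bar_head (a point): centre of the inner lid's black bar head: 30 mm long along the inner lid's x, 14 mm thick along its y, 28 mm high, 49 to 77 mm above the inner lid's underside. It stands out above the outer lid's collar (its lower edge 4 mm over the collar's top). Lifted by it, the inner lid carries the outer lid, which lies on top of it
- outer_lid: loose outer lid, about 250 g, lying on the inner lid. Origin: on its axis, underside of its sheet, 17 mm above the inner lid's origin when nested; z up. Flat steel sheet 188 mm wide, 4 mm thick; its skirt hangs 11 mm down (194 mm wide at its foot), with 3.5 mm play round the inner lid's plate and 7 mm round the well; in the middle an upright round collar
- collar_top (a point): centre of the collar's top edge, 28 mm above the outer lid's origin and 24 mm above its sheet's top. The collar is 52 mm wide outside, 44 mm inside, and touches neither the stem nor the bar head inside it; it is the place to grip the outer lid, the bar head then standing up between the fingers, 32 mm higher than the collar's top
- spice_jar: bystander: taller jar, 48 mm diameter, 88 mm high, with a paper label; origin under its centre. Leave it alone.
- ramekin: bystander: small white ceramic bowl, 70 mm wide, 38 mm high; origin under its centre. Leave it alone.
- spoon: bystander: steel spoon 240 mm long lying on the table. Leave it alone.
- tub: bystander: clear open plastic tub 100 x 140 x 45 mm; origin under its centre. Leave it alone.
- squeeze_bottle: bystander: white bottle, 58 mm diameter, 170 mm high; origin under its centre. Leave it alone.
- mug: bystander: white mug, 80 mm wide, 90 mm high; origin under its centre. Leave it alone.
- spatula: bystander: spatula with black handle, 260 mm long, lying on the table. Leave it alone.
Not all that is in view belongs to the job. Leave any pink look-alike of the sauce_jar alone. Leave any pink look-alike of the inner_lid alone.

How it is judged (in metres and radians):
On the way, in this order (a step that is already met when the one before it is completed fails the run):
1. the sauce jar stands upright on the well's floor, released (horizontal distance between sauce_jar and well_floor below 0.055 m and height (world z) of sauce_jar below 0.017 m and angle between sauce_jar's own z axis and vertical below 0.12 rad and contact force between the fingers and sauce_jar below 0.05 N and linear speed of sauce_jar below 0.03 m/s), for 0.2 s.
2. the nested pair of lids is fully seated on the well, released, with the jar inside (horizontal distance between sauce_jar and well_floor below 0.055 m and height (world z) of sauce_jar below 0.017 m and angle between sauce_jar's own z axis and vertical below 0.12 rad and horizontal distance between inner_lid and well_rim below 0.009 m and height (world z) of inner_lid between 0.084 and 0.091 m and angle between each of inner_lid, outer_lid's own z axis and vertical below 0.035 rad and horizontal distance between outer_lid and inner_lid below 0.01 m and height (world z) of outer_lid below 0.108 m and contact force between the fingers and inner_lid below 0.05 N and contact force between the fingers and outer_lid below 0.05 N and linear speed of outer_lid below 0.02 m/s), for 0.2 s.
At the end, for the whole second after the job is handed in: Fingers hold the outer lid still, level (0.2 rad), 60 mm or more above its seat, within 80 mm of the well's axis, touching no other thing; the inner lid sits still and untouched on the rim (3 mm high or low, 9 mm sideways, 0.035 rad); the jar stands upright (0.12 rad) on the well's floor (horizontal distance between sauce_jar and well_floor below 0.055 m and height (world z) of sauce_jar below 0.017 m and angle between sauce_jar's own z axis and vertical below 0.12 rad and horizontal distance between inner_lid and well_rim below 0.009 m and height (world z) of inner_lid between 0.084 and 0.091 m and angle between inner_lid's own z axis and vertical below 0.035 rad and contact force between each of the fingers, outer_lid and inner_lid below 0.05 N and linear speed of inner_lid below 0.02 m/s and height (world z) of outer_lid above 0.165 m and horizontal distance between outer_lid and well_rim below 0.08 m and angle between outer_lid's own z axis and vertical below 0.2 rad and linear speed of outer_lid below 0.03 m/s and contact force between the fingers and outer_lid above 1 N and contact force between outer_lid and warmer below 0.05 N); the arm keeps its last pose, push and grip.
It fails at once if the lids are taken apart (over 20 mm) before they are on the well (horizontal distance between inner_lid and well_rim above 0.05 m and (z of outer_lid in the frame of inner_lid above 0.037 m or horizontal distance between outer_lid and inner_lid above 0.02 m)).
It fails at once if the inner lid is dropped, or dragged up along with the outer lid: more than 14 mm above its seat with the fingers not on it (height (world z) of inner_lid above 0.102 m and contact force between the fingers and inner_lid below 0.01 N).
It fails at once if the outer lid is dropped: more than 20 mm above its seat with the fingers on neither lid (height (world z) of outer_lid above 0.125 m and contact force between the fingers and outer_lid below 0.01 N and contact force between the fingers and inner_lid below 0.01 N).
It fails at once if the jar is dropped from more than 15 mm above the well's floor (height (world z) of sauce_jar above 0.027 m and contact force between sauce_jar and anything else below 0.01 N).
It fails at once if a bystander is pushed more than 30 mm (distance of any of spice_jar, ramekin, spoon, tub, squeeze_bottle, mug, spatula from where it was at the start of the episode above 0.03 m).
It also fails if it takes over 64 s, if anything falls off the work surface, if the arm or the gripper's body presses on something with over 40 N, if the wrist force passes 120 N, or if a joint passes its speed limit or range.

## Working session

There is one attempt and no reset: what is moved stays moved. The work goes in short steps, Python scripts to look and compute and a shell command to move; the robot and the scene stay as the last step left them, time stands still between calls to the robot, and variables do not carry over. Pictures are saved under pics/ and viewed, and the job is handed in when it is done.

```bash
ls; mkdir -p pics; python3 - <<'E'
from plant import readout, vision, r
import cv2,numpy as np
print(readout.get_state(), r.grasp_offset)
for n in("side","top"):
    cv2.imwrite(f"pics/{n}0.png",vision.capture(n)); c=vision.get_calibration(n); print(n,c)
E
```

```text
pics
{'time_s': 0.0, 'joints': array([-5.90647780e+01,  2.05897137e+01,  6.32705420e-01, -2.01281398e-02,
       -7.01356613e+01, -1.65067449e+01]), 'qd': array([-0.01127163, -0.08555112, -0.00964366,  0.01110559, -0.0026018 ,
       -0.02888799]), 'joint_torque': array([ 5.15685842e-04, -5.82707334e+01,  2.93053633e+01,  6.99657887e+00,
        6.85199499e-03, -1.77102997e-04]), 'tcp_pos': array([ 0.16803535, -0.65323425,  0.22563398]), 'eef_rot': array([  4.9679379 ,  89.90541778, 109.38956021]), 'contact_force': array([-0.32863599,  0.22398687, -0.55363591]), 'moment': array([-0.01460251,  0.02267227,  0.04080013]), 'gripper_width': 0.08739570591718385} 0.0188
side {'intrinsics': array([[522.12790847,   0.        , 323.60611379],
       [  0.        , 522.12790847, 247.04187278],
       [  0.        ,   0.        ,   1.        ]]), 'pose': array([[-9.90676913e-01,  6.93500112e-02, -1.17259670e-01,
         3.60142077e-01],
       [-1.36232354e-01, -5.04249724e-01,  8.52744370e-01,
         1.17317272e+00],
       [ 9.67520826e-06,  8.60768721e-01,  5.08996275e-01,
         8.05133854e-01],
       [ 0.00000000e+00,  0.00000000e+00,  0.00000000e+00,
         1.00000000e+00]])}
top {'intrinsics': array([[501.70407003,   0.        , 316.24987597],
       [  0.        , 501.70407003, 241.79254805],
       [  0.        ,   0.        ,   1.        ]]), 'pose': array([[ 0.01985446,  0.99803457, -0.0594373 ,  0.43748163],
       [-0.99953234,  0.02119687,  0.02204068,  0.00373612],
       [ 0.02325724,  0.0589719 ,  0.99798869,  1.40601429],
       [ 0.        ,  0.        ,  0.        ,  1.        ]])}
```

View pics/side0.png

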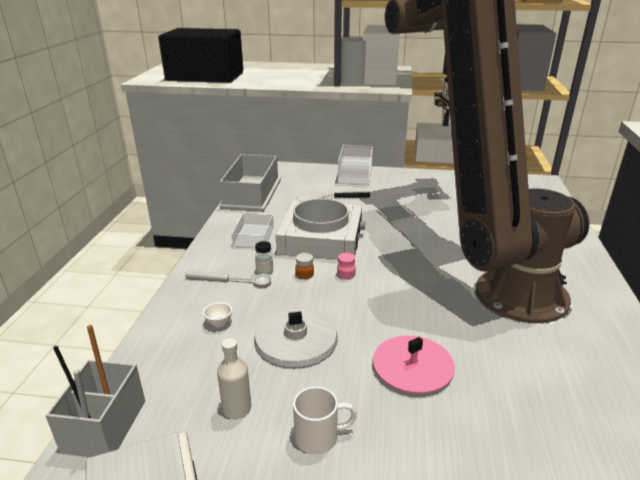

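View pics/top0.png

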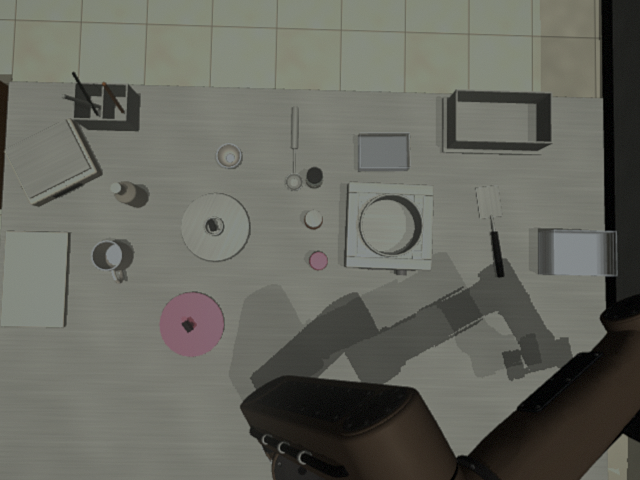

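The side view shows an amber jar with a steel cap at (304,266), a pink one at (346,266) and a dark-capped taller jar at (263,258). The nested grey lids with a black bar are at (296,330), and a pink lid is at (414,360). In the top view these are the jar (313,219), pink jar (318,260), lids (215,227), pink lid (192,324) and well (390,225). The amber jar and the grey lids fit the description, since pink marks the decoys and the dark-capped one is the spice jar. I'll confirm that in enlarged crops.

```bash
python3 - <<'E'
import cv2,numpy as np
t=cv2.imread("pics/top0.png"); s=cv2.imread("pics/side0.png")
a=cv2.resize(t[180:280,170:270],(400,400),interpolation=2)
b=cv2.resize(t[170:270,290:390],(400,400),interpolation=2)
cv2.imwrite("pics/ct.png",np.hstack([a,b]))
cv2.imwrite("pics/ct2.png",cv2.resize(t[175:280,340:440],(600,600*105//100*100//105),interpolation=2))
a=cv2.resize(s[240:290,240:370],(780,300),interpolation=2)
b=cv2.resize(s[305:365,240:396],(780,300),interpolation=2)
cv2.imwrite("pics/cs.png",np.vstack([a,b]))
E
```

```text
(no output)
```

View pics/ct.png

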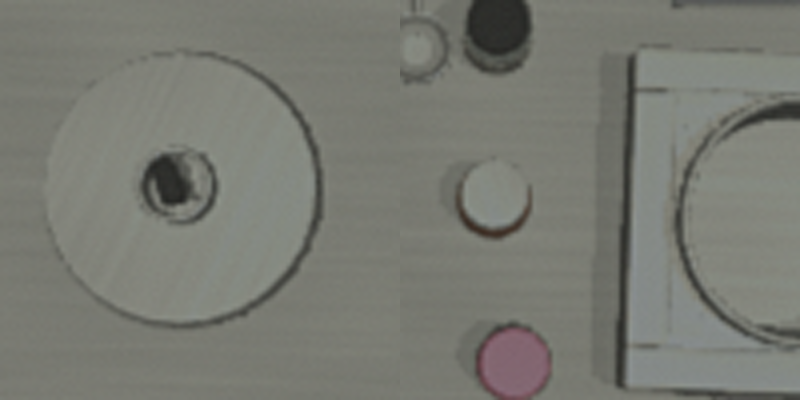

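View pics/cs.png

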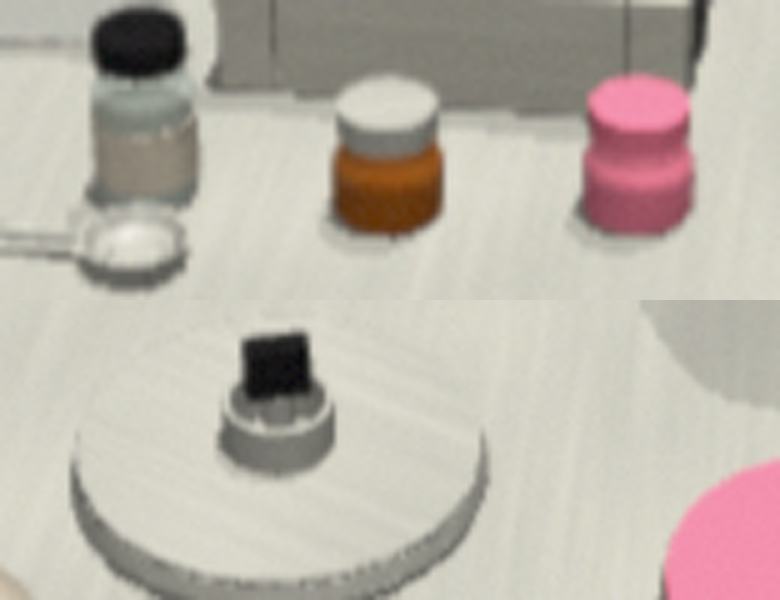

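View pics/ct2.png

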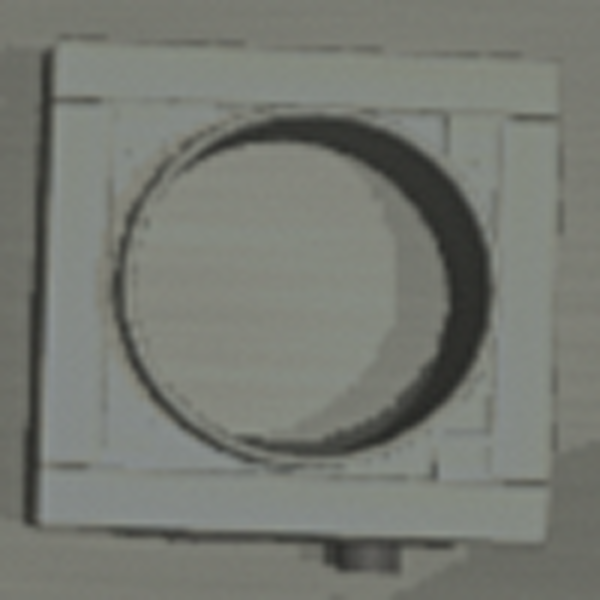

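The crops confirm it. The jar's cap centre is about (313.5,218.5) in the top view. The lids' disc is centred near (215,227), and the well's mouth near (390.8,223). Next I'll fit positions, and the bar's yaw by matching its silhouette in both views.

```bash
cat > h.py <<'E'
import numpy as np,cv2
from plant import vision
C={n:vision.get_calibration(n) for n in("side","top")}
def proj(n,P):
    P=np.atleast_2d(P);c=C[n];T=np.linalg.inv(c["pose"]);q=P@T[:3,:3].T+T[:3,3]
    q=q*[1,-1,-1];u=q@c["intrinsics"].T;return u[:,:2]/u[:,2:]
def back(n,uv,z):
    c=C[n];d=np.linalg.inv(c["intrinsics"])@[uv[0],uv[1],1];d=c["pose"][:3,:3]@(d*[1,-1,-1]);o=c["pose"][:3,3]
    return (o+d*(z-o[2])/d[2]).round(4)
def circ(x,y,z,rad,k=72):
    a=np.linspace(0,2*np.pi,k);return np.c_[x+rad*np.cos(a),y+rad*np.sin(a),0*a+z]
def box(x,y,yaw,z0,z1,l=.03,w=.014):
    c,s=np.cos(yaw),np.sin(yaw)
    return np.array([[x+a*l/2*c-b*w/2*s,y+a*l/2*s+b*w/2*c,z] for a in(-1,1) for b in(-1,1) for z in(z0,z1)])
def fitbar(imgs,xy,z0,z1,thr):
    from scipy.optimize import minimize
    S=4;M={}
    for n,im in imgs.items():
        p=proj(n,[[xy[0],xy[1],(z0+z1)/2]])[0].astype(int);o=p-20
        g=cv2.cvtColor(im[o[1]:o[1]+40,o[0]:o[0]+40],cv2.COLOR_BGR2GRAY)
        g=cv2.resize(g,None,fx=S,fy=S,interpolation=2);M[n]=(o,(g<thr[n]))
    def cost(v):
        t=0
        for n,(o,m) in M.items():
            h=cv2.convexHull(((proj(n,box(v[0],v[1],v[2],z0,z1))-o+.5)*S).astype(np.float32))
            k=np.zeros(m.shape,np.uint8);cv2.fillConvexPoly(k,np.round(h*16).astype(int),1,shift=4)
            k=k>0;t+=1-(k&m).sum()/max(1,(k|m).sum())
        return t
    best=None
    for y in np.radians(range(0,180,15)):
        o=minimize(cost,[*xy,y],method="Nelder-Mead",options=dict(initial_simplex=[[xy[0],xy[1],y],[xy[0]+.006,xy[1],y],[xy[0],xy[1]+.006,y],[xy[0],xy[1],y+.3]]))
        if best is None or o.fun<best.fun: best=o
    return best
E
python3 - <<'E'
from h import *
print("jar",back("top",(313.4,218.4),.058)); print("jar side",back("side",(240+388/6,240+102/6),.058))
print("spice",back("top",(314.2,175.5),.088),"pink jar",back("top",(318,260),.058))
l=back("top",(214.9,226.7),.021);print("lid",l,back("top",(214.9,226.2),.045))
print("lid side",back("side",(240+277/5,305+(395-300)/5),.045))
print("well",back("top",(390.6,223),.1))
im={n:cv2.imread(f"pics/{n}0.png") for n in C}
for k in(45,60):
  b=fitbar(im,l[:2],.049,.077,dict(side=k+10,top=k+5));print(b.x,np.degrees(b.x[2])%180,b.fun)
E
```

```text
jar [ 0.5808 -0.0171  0.058 ]
jar side [ 0.5761 -0.0187  0.058 ]
spice [ 0.692  -0.0164  0.088 ] pink jar [ 0.4689 -0.0317  0.058 ]
lid [0.5557 0.2535 0.021 ] [0.555  0.2492 0.045 ]
lid side [0.5521 0.2514 0.045 ]
well [ 0.5688 -0.2192  0.1   ]
[0.55522534 0.25382154 3.6733142 ] 30.465400638776003 0.6017803264177142
[0.55529573 0.25357695 0.52210525] 29.914427529290112 0.5157571122059759
```

```bash
cat > ov.py <<'E'
from h import *
def ov(n,im,items,roi,S,out):
    x0,y0,x1,y1=roi;c=cv2.resize(im[y0:y1,x0:x1],None,fx=S,fy=S,interpolation=2)
    for P,col in items:
        q=np.round((proj(n,P)-[x0,y0]+.5)*S).astype(int)
        cv2.polylines(c,[q],False,col,1)
    cv2.imwrite(out,c)
def bx(x,y,w,z0,z1):
    B=box(x,y,w,z0,z1);return B[[0,1,3,2,0,4,5,7,6,4,5,1,3,7,6,2]]
E
python3 - <<'E'
from ov import *
im={n:cv2.imread(f"pics/{n}0.png") for n in C}
L=(.555,.2525);W=(.5688,-.2192);J=(.5795,-.0177)
it=[(circ(*L,.021,.094),(0,0,255)),(circ(*L,.006,.097),(0,160,255)),(circ(*L,.045,.026),(0,255,0)),(bx(.5552,.2535,.522,.049,.077),(255,255,0)),
(circ(*W,.1,.084),(0,0,255)),(circ(*W,.1,.079),(255,0,255)),(circ(*J,0,.026),(255,0,0)),(circ(*J,.058,.024),(0,255,0))]
ov("top",im["top"],it,(170,180,270,280),6,"pics/o1.png")
ov("top",im["top"],it,(295,170,445,280),5,"pics/o2.png")
ov("side",im["side"],it,(245,295,345,365),8,"pics/o3.png")
ov("side",im["side"],it,(270,190,370,290),6,"pics/o4.png")
a=cv2.imread("pics/o1.png");b=cv2.imread("pics/o4.png")
cv2.imwrite("pics/o14.png",cv2.resize(np.hstack([a,b]),(800,400),interpolation=cv2.INTER_AREA))
E
```

```text
(no output)
```

View pics/o14.png

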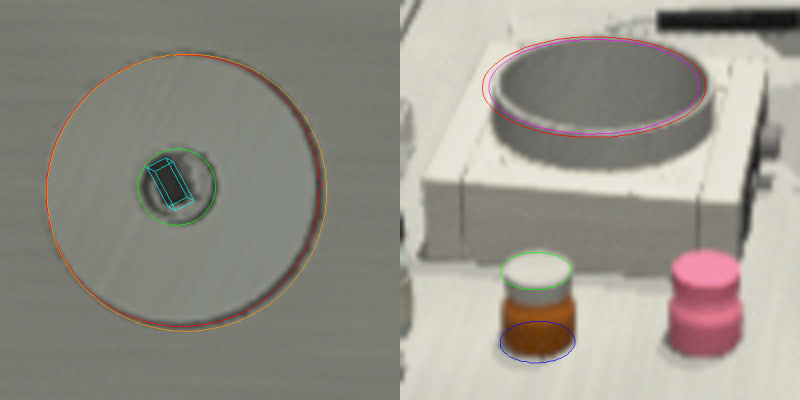

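View pics/o2.png

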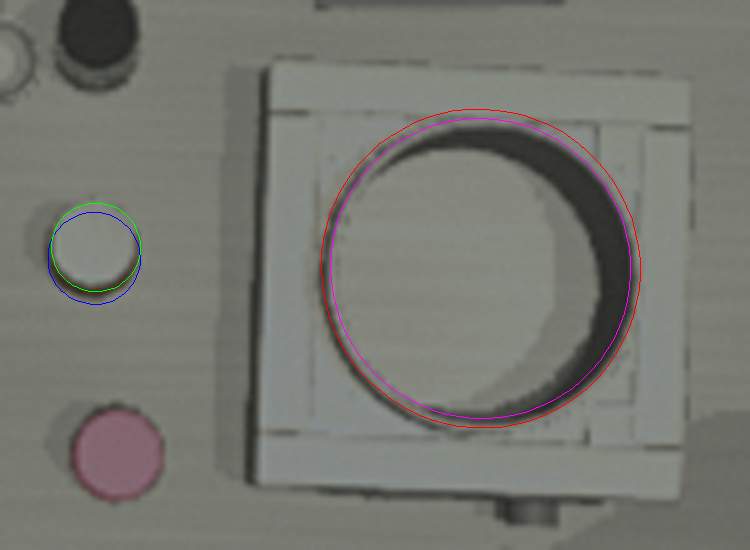

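View pics/o3.png

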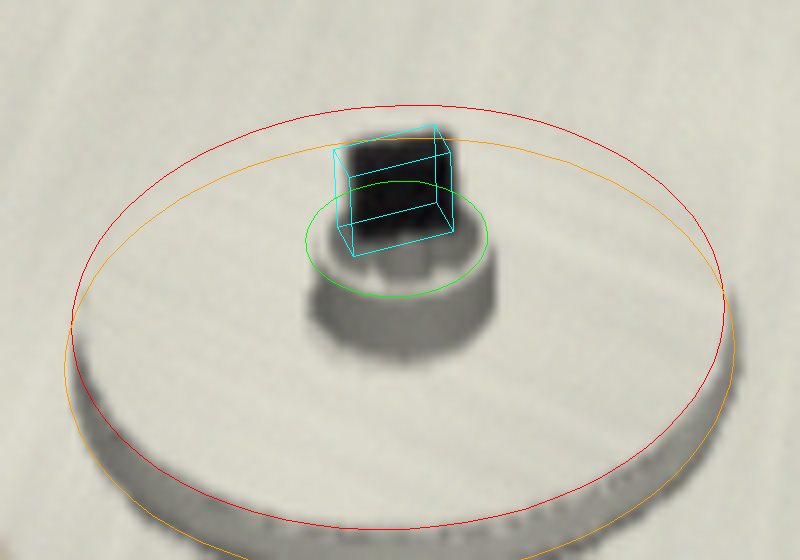

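```bash
cat > st.py <<'E'
from plant import readout
from scipy.spatial.transform import Rotation as R
import numpy as np
def st():
    s=readout.get_state();m=R.from_euler("xyz",s["eef_rot"],degrees=True).as_matrix();z=m[:,2]
    print("t",round(s["time_s"],2),"tcp",s["tcp_pos"].round(4),"down",m[:,0].round(3),"jaw deg",round(np.degrees(np.arctan2(z[1],z[0]))%180,2),"F",s["contact_force"].round(1),"w",round(s["gripper_width"],4),"j",s["joints"].round(0))
    return s
if __name__=="__main__": st()
E
python3 st.py; python3 -c "
print('rows to jar:',(.579-.168)/.04,(-.0178+.6532)/.04)"
```

```text
t 0.1 tcp [ 0.168  -0.6533  0.2257] down [-0.001  0.001 -1.   ] jaw deg 104.42 F [-0.3 -0.1  0.4] w 0.0877 j [-59.  21.   1.  -0. -70. -17.]
rows to jar: 10.274999999999999 15.884999999999998
```

```bash
python3 -m handwheel '[[[0.6,0.9,0,-0.4],[0.6,0.9,0,-0.4],[0.6,0.9,0,-0.4],[0.6,0.9,0,-0.4],[0.6,0.9,0,-0.4],[0.6,0.9,0,-0.4],[0.6,0.9,0,-0.4],[0.6,0.9,0,0]]]' 87 20; python3 -m handwheel '[[[0.6,0.9,0,0],[0.6,0.9,0,0],[0.6,0.9,0,0],[0.6,0.9,0,0],[0.6,0.9,0,0],[0.6,0.9,0,0],[0.6,0.9,0,0],[0.6,0.9,0,0]]]'; python3 st.py
```

```text
time_s: 0.9
tcp_pos: [0.3604, -0.3566, 0.2201]
eef_rot: [29.4, 89.5, 118.7]
contact_force: [0.7, 0.4, 0.5]
gripper_width: 0.0871
time_s: 1.7
tcp_pos: [0.5563, -0.0542, 0.2198]
eef_rot: [29.1, 89.4, 118.5]
contact_force: [0.8, -1.0, -0.0]
gripper_width: 0.0872
t 1.7 tcp [ 0.5563 -0.0542  0.2198] down [-0.005  0.009 -1.   ] jaw deg 89.35 F [ 0.8 -1.  -0. ] w 0.0872 j [  14.   10.  -14.   -1.  -66. -104.]
```

```bash
python3 -m handwheel '[[[0.5,0.8,0,0.1],[0.1,0.15,-0.5,0],[0,0,-0.8,0],[0,0,-0.9,0],[0,0,0,0],[0,0,0,0]]]'; python3 - <<'E'
from ov import *
from st import st
s=st();x,y,z=s["tcp_pos"]
J=(.5795,-.0177)
for n in C:
    im=vision.capture(n);cv2.imwrite(f"pics/{n}1.png",im)
    it=[(circ(*J,.058,.024),(0,255,0)),(circ(x,y,z,.003),(0,0,255)),(np.array([[x,y-.044,z],[x,y+.044,z]]),(0,0,255))]
    p=proj(n,[[*J,.08]])[0].astype(int)
    ov(n,im,it,(p[0]-50,p[1]-50,p[0]+50,p[1]+50),4,f"pics/o_{n}.png")
cv2.imwrite("pics/j1.png",np.hstack([cv2.imread(f"pics/o_{n}.png") for n in C]))
E
```

```text
time_s: 2.3
tcp_pos: [0.5838, -0.0082, 0.1285]
eef_rot: [32.7, 89.4, 123.0]
contact_force: [0.5, -0.3, 1.0]
gripper_width: 0.0863
t 2.3 tcp [ 0.5838 -0.0082  0.1285] down [-0.005  0.008 -1.   ] jaw deg 90.3 F [ 0.5 -0.3  1. ] w 0.0863 j [  18.   17.  -18.   -1.  -55. -107.]
```

View pics/j1.png

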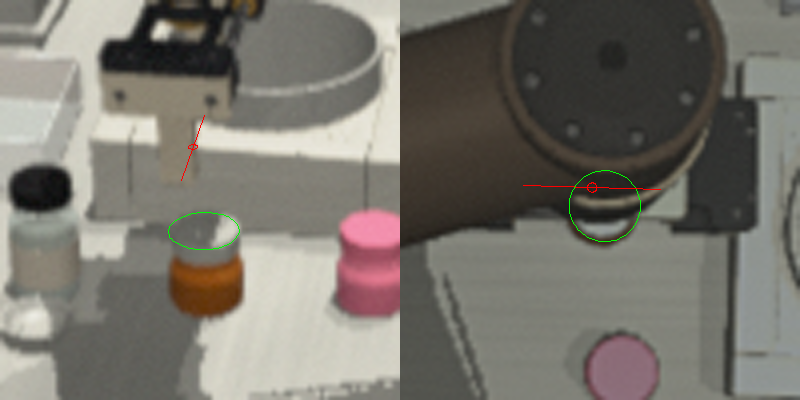

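In the side view the finger (tip at 180,180) matches its projected tip. The jar's cap (207,232) sits 3 px right of the model, so the jar's x is about 0.577.

```bash
python3 -m handwheel '[[[-0.17,-0.24,-0.4,0],[0,0,-0.7,0],[0,0,-0.3,0],[0,0,0,0]]]'; python3 st.py
```

```text
time_s: 2.8
tcp_pos: [0.5817, -0.0179, 0.0798]
eef_rot: [-35.9, 89.2, 54.4]
contact_force: [0.4, -0.7, 1.3]
gripper_width: 0.0869
t 2.8 tcp [ 0.5817 -0.0179  0.0798] down [ 0.008  0.012 -1.   ] jaw deg 90.27 F [ 0.4 -0.7  1.3] w 0.0869 j [  17.   19.  -22.   -1.  -48. -106.]
```

```bash
python3 -m handwheel '[[[-0.12,0,-0.4,0],[0,0,-0.4,0],[0,0,-0.3,0],[0,0,-0.1,0],[0,0,0,0]]]'; python3 st.py
```

```text
time_s: 3.3
tcp_pos: [0.5822, -0.0171, 0.0378]
eef_rot: [-55.4, 88.7, 35.0]
contact_force: [1.0, -0.8, 0.8]
gripper_width: 0.0871
t 3.3 tcp [ 0.5822 -0.0171  0.0378] down [ 0.019  0.013 -1.   ] jaw deg 90.35 F [ 1.  -0.8  0.8] w 0.0871 j [  17.   22.  -25.   -1.  -42. -106.]
```

```bash
python3 -m handwheel '[[[-0.15,0,0,0],[0,0,-0.1,0],[0,0,0,0]]]'; python3 st.py;python3 -m handwheel '[[[0,0,0,0],[0,0,0,0]]]'; python3 st.py
```

```text
time_s: 3.6
tcp_pos: [0.5768, -0.0168, 0.0354]
eef_rot: [-57.8, 88.6, 32.6]
contact_force: [-0.8, -0.1, 0.9]
gripper_width: 0.087
t 3.6 tcp [ 0.5768 -0.0168  0.0354] down [ 0.021  0.013 -1.   ] jaw deg 90.37 F [-0.8 -0.1  0.9] w 0.087 j [  17.   22.  -26.   -1.  -41. -107.]
time_s: 3.8
tcp_pos: [0.5771, -0.0167, 0.0359]
eef_rot: [-58.5, 88.5, 31.9]
contact_force: [0.7, 0.2, -0.1]
gripper_width: 0.0868
t 3.8 tcp [ 0.5771 -0.0167  0.0359] down [ 0.022  0.014 -1.   ] jaw deg 90.38 F [ 0.7  0.2 -0.1] w 0.0868 j [  17.   22.  -26.   -1.  -41. -107.]
```

```bash
python3 -m handwheel '[[[0,0,-0.15,0],[0,0,0,0]]]' 40 20; python3 -m handwheel '[[[0,0,0,0],[0,0,0,0],[0,0,0,0]]]'; python3 st.py
```

```text
time_s: 4.0
tcp_pos: [0.5773, -0.0167, 0.0297]
eef_rot: [-58.7, 88.5, 31.7]
contact_force: [-0.4, 0.1, 0.2]
gripper_width: 0.0763
time_s: 4.3
tcp_pos: [0.5772, -0.0167, 0.0293]
eef_rot: [-58.5, 88.5, 31.9]
contact_force: [0.1, 0.8, -0.1]
gripper_width: 0.0526
t 4.3 tcp [ 0.5772 -0.0167  0.0293] down [ 0.022  0.013 -1.   ] jaw deg 90.38 F [ 0.1  0.8 -0.1] w 0.0526 j [  17.   22.  -26.   -1.  -40. -107.]
```

```bash
python3 -m handwheel '[[[0,0,0,0],[0,0,0,0],[0,0,0,0]]]'; python3 - <<'E'
from h import *
from st import st
st()
im=vision.capture("side");cv2.imwrite("pics/s2.png",cv2.resize(im[200:300,250:370],None,fx=5,fy=5,interpolation=2))
E
```

```text
time_s: 4.6
tcp_pos: [0.5771, -0.0168, 0.0292]
eef_rot: [-58.2, 88.6, 32.1]
contact_force: [0.2, -0.6, -0.5]
gripper_width: 0.0472
t 4.6 tcp [ 0.5771 -0.0168  0.0292] down [ 0.021  0.013 -1.   ] jaw deg 90.37 F [ 0.2 -0.6 -0.5] w 0.0472 j [  17.   22.  -26.   -1.  -40. -107.]
```

View pics/s2.png

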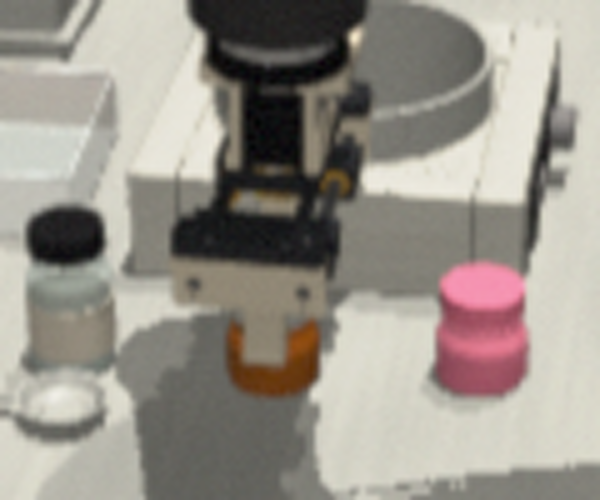

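The fingers hold the jar by its cap, closed at 47 mm and centred to about 1 mm. So the side view's x is right and the top view reads about 4 mm high in x, which puts the well at about (0.565, -0.219). Lifting the jar and carrying it over.

```bash
python3 -m handwheel '[[[0,0,0.2,0],[0,0,0.5,0],[0,0,0.8,0],[0,0,0.8,0],[0,0,0.7,0],[0,0,0.4,0],[0,0,0,0]]]' 40 25; python3 st.py
```

```text
time_s: 5.35
tcp_pos: [0.5749, -0.0175, 0.1726]
eef_rot: [-57.3, 88.7, 33.1]
contact_force: [0.1, -0.2, -1.1]
gripper_width: 0.0469
t 5.35 tcp [ 0.5749 -0.0175  0.1726] down [ 0.019  0.013 -1.   ] jaw deg 90.36 F [ 0.1 -0.2 -1.1] w 0.0469 j [  17.   13.  -17.   -0.  -59. -107.]
```

```bash
python3 -m handwheel '[[[0,-0.3,0,0],[0,-0.7,0,0],[-0.1,-0.8,0,0],[-0.1,-0.8,0,0],[0,-0.8,0,0],[0,-0.7,0,0],[0,-0.5,0,0],[0,-0.2,0,0]]]'; python3 -m handwheel '[[[0,0,0,0]]]';python3 st.py
```

```text
time_s: 6.15
tcp_pos: [0.5603, -0.2183, 0.165]
eef_rot: [-29.7, 89.1, 60.7]
contact_force: [-0.4, -0.3, -1.3]
gripper_width: 0.0469
time_s: 6.25
tcp_pos: [0.5594, -0.2196, 0.1637]
eef_rot: [-22.8, 89.1, 67.6]
contact_force: [-0.7, -0.1, -1.2]
gripper_width: 0.047
t 6.25 tcp [ 0.5594 -0.2196  0.1637] down [ 0.006  0.015 -1.   ] jaw deg 90.37 F [-0.7 -0.1 -1.2] w 0.047 j [ -3.  16. -14.  -1. -60. -86.]
```

```bash
python3 -m handwheel '[[[0.1,0,-0.5,0],[0,0,-0.8,0],[0,0,-0.8,0],[0,0,-0.4,0],[0,0,0,0]]]';python3 st.py
```

```text
time_s: 6.75
tcp_pos: [0.5624, -0.2169, 0.0593]
eef_rot: [-20.2, 89.1, 70.2]
contact_force: [0.3, -1.0, -0.5]
gripper_width: 0.0465
t 6.75 tcp [ 0.5624 -0.2169  0.0593] down [ 0.006  0.015 -1.   ] jaw deg 90.42 F [ 0.3 -1.  -0.5] w 0.0465 j [ -3.  23. -20.  -1. -47. -86.]
```

```bash
python3 -m handwheel '[[[0,0,-0.25,0],[0,0,-0.1,0],[0,0,0,0]]]';python3 st.py; python3 -m handwheel '[[[0,0,-0.05,0],[0,0,-0.03,0]]]';python3 st.py
```

```text
time_s: 7.05
tcp_pos: [0.5633, -0.2157, 0.0456]
eef_rot: [-24.1, 89.1, 66.4]
contact_force: [0.7, -0.3, -0.9]
gripper_width: 0.0466
t 7.05 tcp [ 0.5633 -0.2157  0.0456] down [ 0.007  0.015 -1.   ] jaw deg 90.54 F [ 0.7 -0.3 -0.9] w 0.0466 j [ -3.  24. -20.  -1. -46. -86.]
time_s: 7.25
tcp_pos: [0.5643, -0.2157, 0.0437]
eef_rot: [-32.0, 89.0, 58.5]
contact_force: [-0.4, 0.1, -0.6]
gripper_width: 0.0465
t 7.25 tcp [ 0.5643 -0.2157  0.0437] down [ 0.009  0.015 -1.   ] jaw deg 90.56 F [-0.4  0.1 -0.6] w 0.0465 j [ -3.  24. -21.  -1. -45. -86.]
```

```bash
python3 -m handwheel '[[[0,0,-0.08,0],[0,0,0,0]]]';python3 st.py; python3 -m handwheel '[[[0,0,-0.05,0],[0,0,0,0]]]';python3 st.py
```

```text
time_s: 7.45
tcp_pos: [0.565, -0.2159, 0.0415]
eef_rot: [-38.1, 89.0, 52.4]
contact_force: [-0.6, -0.2, -1.1]
gripper_width: 0.0471
t 7.45 tcp [ 0.565  -0.2159  0.0415] down [ 0.011  0.014 -1.   ] jaw deg 90.57 F [-0.6 -0.2 -1.1] w 0.0471 j [ -3.  24. -21.  -1. -45. -86.]
time_s: 7.65
tcp_pos: [0.5656, -0.2159, 0.0414]
eef_rot: [-43.1, 88.9, 47.5]
contact_force: [-1.0, 0.1, -1.2]
gripper_width: 0.0471
t 7.65 tcp [ 0.5656 -0.2159  0.0414] down [ 0.013  0.014 -1.   ] jaw deg 90.6 F [-1.   0.1 -1.2] w 0.0471 j [ -3.  24. -21.  -1. -45. -86.]
```

```bash
python3 -m handwheel '[[[0,0,-0.08,0],[0,0,-0.03,0]]]';python3 st.py
```

```text
time_s: 7.85
tcp_pos: [0.5662, -0.2159, 0.0409]
eef_rot: [-49.0, 88.9, 41.7]
contact_force: [-4.8, 1.8, 8.6]
gripper_width: 0.0466
t 7.85 tcp [ 0.5662 -0.2159  0.0409] down [ 0.015  0.013 -1.   ] jaw deg 90.69 F [-4.8  1.8  8.6] w 0.0466 j [ -3.  24. -21.  -1. -44. -86.]
```

Contact with the well's floor shows as +8.6 N at the expected height, so I'm releasing the jar.

```bash
python3 -m handwheel '[[[0,0,0.03,0],[0,0,0,0],[0,0,0,0],[0,0,0,0],[0,0,0,0]]]' 80;python3 st.py
```

```text
time_s: 8.35
tcp_pos: [0.5667, -0.2162, 0.042]
eef_rot: [-51.7, 88.8, 39.0]
contact_force: [0.4, -0.0, -1.4]
gripper_width: 0.0783
t 8.35 tcp [ 0.5667 -0.2162  0.042 ] down [ 0.016  0.013 -1.   ] jaw deg 90.67 F [ 0.4 -0.  -1.4] w 0.0783 j [ -3.  24. -21.  -1. -44. -86.]
```

```bash
python3 -m handwheel '[[[0,0,0.3,0],[0,0,0.8,0],[0,0,0.9,0],[0,0,0.9,0],[0,0,0.8,0],[0,0.3,0.5,0],[0,0.6,0,0.5],[0,0.9,0,0.9]]]' 87;python3 -m handwheel '[[[0,0.9,0,0.9],[0,0.9,0,0.9],[0,0.9,0,0.9],[0,0.9,0,0.9],[0,0.9,0,0.9],[0,0.9,0,0],[0,0.9,0,0],[0,0.9,0,0]]]'; python3 st.py; python3 - <<'E'
from h import *
im=vision.capture("top");cv2.imwrite("pics/t3.png",cv2.resize(im[130:330,140:440],(750,500),interpolation=2))
E
```

```text
time_s: 9.15
tcp_pos: [0.5645, -0.146, 0.2219]
eef_rot: [-56.1, 88.9, 41.4]
contact_force: [0.5, 0.6, -0.1]
gripper_width: 0.0868
time_s: 9.95
tcp_pos: [0.5632, 0.1521, 0.2317]
eef_rot: [-71.2, 88.4, 49.8]
contact_force: [0.7, 0.2, -0.6]
gripper_width: 0.0872
t 9.95 tcp [0.5632 0.1521 0.2317] down [ 0.018  0.021 -1.   ] jaw deg 121.06 F [ 0.7  0.2 -0.6] w 0.0872 j [ 34.  11. -12.  -0. -66. -93.]
```

View pics/t3.png

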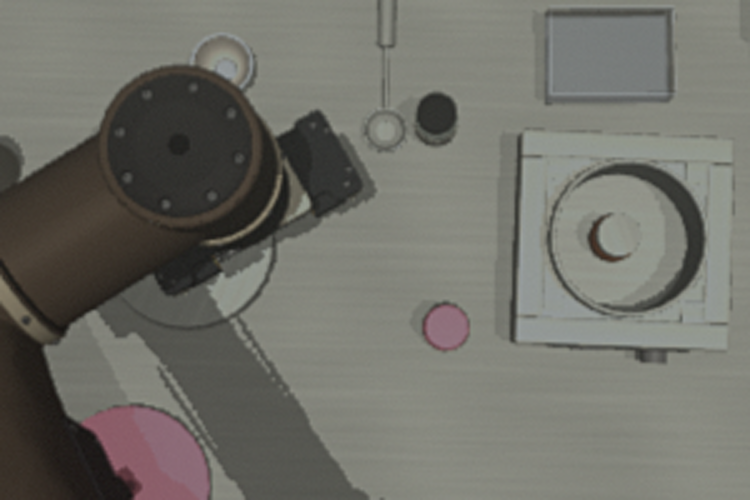

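The jar stands upright in the well, at (612,237) in this crop. Checking clearance to the bottle and the mug before descending on the bar.

```bash
python3 - <<'E'
from h import *
print("bottle",back("top",(122,187),.17),back("side",(231,344),.17),"mug",back("top",(108,256),.09),"ramekin",back("top",(229,155),.038))
im={n:cv2.imread(f"pics/{n}0.png") for n in C}
# bar fit per view
for n in C:
  for k in(45,60,75):
    b=fitbar({n:im[n]},(.553,.253),.049,.077,{n:k});print(n,k,b.x[:2].round(4),np.degrees(b.x[2])%180,b.fun)
E
```

```text
bottle [0.6361 0.4574 0.17  ] [0.6261 0.4753 0.17  ] mug [0.4674 0.5152 0.09  ] ramekin [0.7528 0.2181 0.038 ]
side 45 [0.5525 0.2486] 11.369005447836155 0.3194770365403956
side 60 [0.5528 0.2495] 12.207052977237595 0.25635876840696115
side 75 [0.553  0.2519] 10.800609816513987 0.1942038640906063
top 45 [0.5557 0.2545] 34.975483717873374 0.6557377049180328
top 60 [0.5579 0.2552] 30.639364533418554 0.19861111111111107
top 75 [0.5573 0.2544] 25.200602859950777 0.2828947368421053
```

```bash
python3 - <<'E'
from ov import *
im={n:cv2.imread(f"pics/{n}0.png") for n in C}
rows=[]
for n,c in (("side",(.5517,.2517)),("top",(.5562,.2525))):
    p=proj(n,[[*c,.06]])[0].astype(int);t=[]
    for a in(None,8,20,32):
        it=[] if a is None else [(bx(*c,np.radians(a),.049,.077),(255,255,0))]
        ov(n,np.clip(im[n].astype(float)*1.6,0,255).astype(np.uint8),it,(p[0]-12,p[1]-14,p[0]+13,p[1]+11),8,"pics/x.png");t.append(cv2.imread("pics/x.png"))
    rows.append(np.hstack(t))
cv2.imwrite("pics/bars.png",np.vstack(rows))
E
```

```text
(no output)
```

View pics/bars.png

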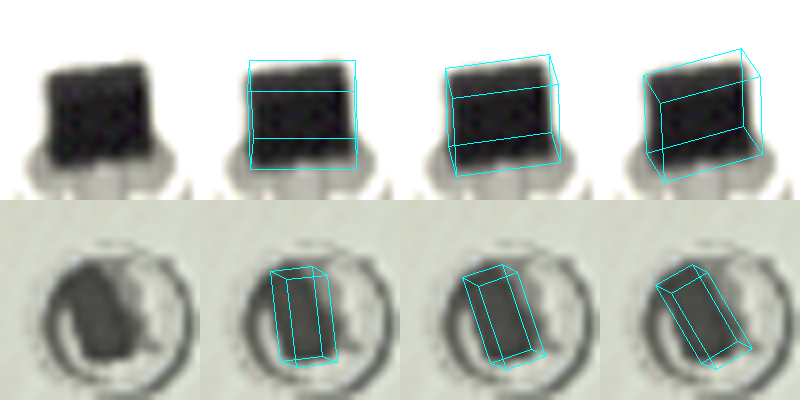

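The bar's yaw is about 18°: the top-edge slope in the side view gives 16–20° and the top view about 20°. Its centre is about (0.553, 0.253), so I need the jaws at 108°.

```bash
python3 -m handwheel '[[[0,0.8,0,-0.8],[-0.1,0.8,-0.3,-0.8],[-0.1,0.5,-0.8,-0.8],[0,0.1,-0.8,-0.2],[0,0,-0.5,0],[0,0,0,0]]]' 60;python3 st.py;  python3 -m handwheel '[[[0,0,0,0]]]'; python3 - <<'E'
from ov import *
from st import st
s=st();x,y,z=s["tcp_pos"]
for n in C:
    im=vision.capture(n);cv2.imwrite(f"pics/{n}4.png",im)
    p=proj(n,[[.553,.253,.09]])[0].astype(int)
    ov(n,im,[(circ(x,y,z,.002),(0,0,255)),(bx(.553,.253,np.radians(18),.049,.077),(255,255,0))],(p[0]-40,p[1]-40,p[0]+40,p[1]+40),5,f"pics/o_{n}.png")
cv2.imwrite("pics/j4.png",np.hstack([cv2.imread(f"pics/o_{n}.png") for n in C]))
E
```

```text
time_s: 10.6
tcp_pos: [0.5556, 0.2515, 0.1394]
eef_rot: [-73.2, 87.9, 34.7]
contact_force: [0.3, -0.4, 0.1]
gripper_width: 0.0599
t 10.6 tcp [0.5556 0.2515 0.1394] down [ 0.03   0.021 -0.999] jaw deg 107.89 F [ 0.3 -0.4  0.1] w 0.0599 j [  43.   17.  -16.    0.  -54. -115.]
time_s: 10.7
tcp_pos: [0.5559, 0.2516, 0.1404]
eef_rot: [-73.9, 87.9, 34.0]
contact_force: [0.3, -0.4, 0.5]
gripper_width: 0.0598
t 10.7 tcp [0.5559 0.2516 0.1404] down [ 0.031  0.021 -0.999] jaw deg 107.92 F [ 0.3 -0.4  0.5] w 0.0598 j [  43.   17.  -16.    0.  -54. -115.]
```

View pics/j4.png

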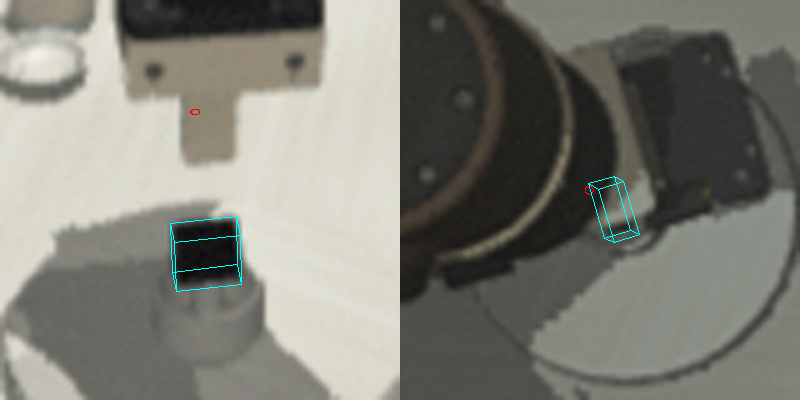

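```bash
python3 -m handwheel '[[[-0.1,0.03,-0.6,0],[-0.05,0,-0.7,0],[0,0,-0.5,0],[0,0,0,0]]]';python3 st.py
```

```text
time_s: 11.2
tcp_pos: [0.5541, 0.2542, 0.0748]
eef_rot: [-72.5, 87.1, 35.3]
contact_force: [0.2, -0.2, 0.1]
gripper_width: 0.0596
t 11.2 tcp [0.5541 0.2542 0.0748] down [ 0.041  0.029 -0.999] jaw deg 107.84 F [ 0.2 -0.2  0.1] w 0.0596 j [  43.   21.  -21.    1.  -45. -116.]
```

```bash
python3 -m handwheel '[[[0,0,-0.6,0],[0,0,-0.05,0]]]';python3 st.py
```

```text
time_s: 11.4
tcp_pos: [0.5563, 0.2552, 0.0524]
eef_rot: [-72.7, 86.8, 35.1]
contact_force: [0.1, 0.1, 0.1]
gripper_width: 0.06
t 11.4 tcp [0.5563 0.2552 0.0524] down [ 0.046  0.032 -0.998] jaw deg 107.85 F [0.1 0.1 0.1] w 0.06 j [  43.   22.  -22.    1.  -42. -116.]
```

```bash
python3 -m handwheel '[[[-0.06,-0.02,-0.1,0],[0,0,0,0]]]' 20 30;python3 st.py; python3 - <<'E'
from ov import *
for n in C:
    im=vision.capture(n)
    p=proj(n,[[.553,.253,.07]])[0].astype(int)
    ov(n,im,[],(p[0]-40,p[1]-40,p[0]+40,p[1]+40),5,f"pics/o_{n}.png")
cv2.imwrite("pics/j5.png",np.hstack([cv2.imread(f"pics/o_{n}.png") for n in C]))
E
```

```text
time_s: 11.6
tcp_pos: [0.5556, 0.2552, 0.0516]
eef_rot: [-72.9, 86.6, 34.9]
contact_force: [0.0, -1.1, -0.6]
gripper_width: 0.0493
t 11.6 tcp [0.5556 0.2552 0.0516] down [ 0.049  0.034 -0.998] jaw deg 107.86 F [ 0.  -1.1 -0.6] w 0.0493 j [  43.   22.  -23.    1.  -42. -116.]
```

View pics/j5.png

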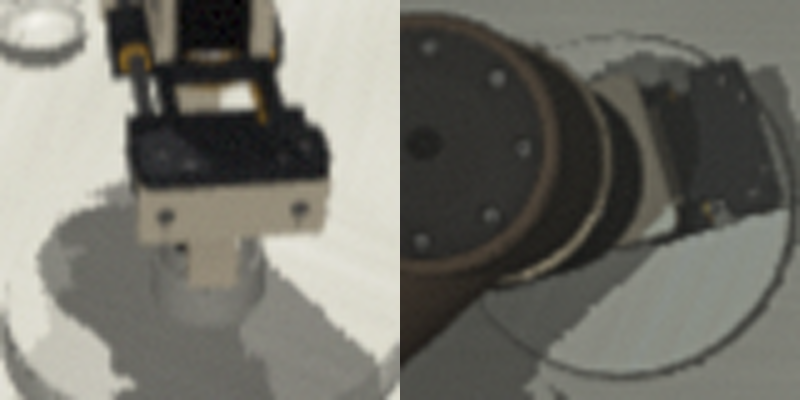

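The fingers sit centred over the collar, with the near finger at (215,265) and the collar at (212,290). Closing on the bar.

```bash
python3 -m handwheel '[[[-0.02,-0.02,-0.05,0],[0,0,0,0],[0,0,0,0],[0,0,0,0]]]' 5 55;python3 st.py; python3 -m handwheel '[[[0,0,0,0],[0,0,0,0]]]';python3 st.py
```

```text
time_s: 12.1
tcp_pos: [0.5566, 0.2554, 0.0524]
eef_rot: [-73.3, 86.3, 34.6]
contact_force: [1.6, -1.2, 0.9]
gripper_width: 0.0137
t 12.1 tcp [0.5566 0.2554 0.0524] down [ 0.053  0.037 -0.998] jaw deg 107.94 F [ 1.6 -1.2  0.9] w 0.0137 j [  43.   22.  -23.    1.  -41. -116.]
time_s: 12.3
tcp_pos: [0.5566, 0.2554, 0.0525]
eef_rot: [-73.6, 86.3, 34.4]
contact_force: [0.0, -0.5, 0.8]
gripper_width: 0.0138
t 12.3 tcp [0.5566 0.2554 0.0525] down [ 0.053  0.036 -0.998] jaw deg 107.96 F [ 0.  -0.5  0.8] w 0.0138 j [  43.   22.  -23.    1.  -41. -116.]
```

```bash
python3 -m handwheel '[[[0,0,0.2,0],[0,0,0.4,0],[0,0,0.6,0],[0,0,0.7,0],[0,0,0.8,0],[0,0,0.8,0],[0,0,0.6,0],[0,0,0.2,0]]]' 5 58;python3 st.py; python3 - <<'E'
from ov import *
im=vision.capture("side")
cv2.imwrite("pics/s6.png",cv2.resize(im[180:380,200:440],(720,600),interpolation=2))
E
```

```text
time_s: 13.1
tcp_pos: [0.5474, 0.2506, 0.2234]
eef_rot: [-68.7, 87.5, 38.9]
contact_force: [0.7, 0.1, -5.4]
gripper_width: 0.0136
t 13.1 tcp [0.5474 0.2506 0.2234] down [ 0.034  0.027 -0.999] jaw deg 107.67 F [ 0.7  0.1 -5.4] w 0.0136 j [  43.   12.  -11.    0.  -64. -116.]
```

View pics/s6.png

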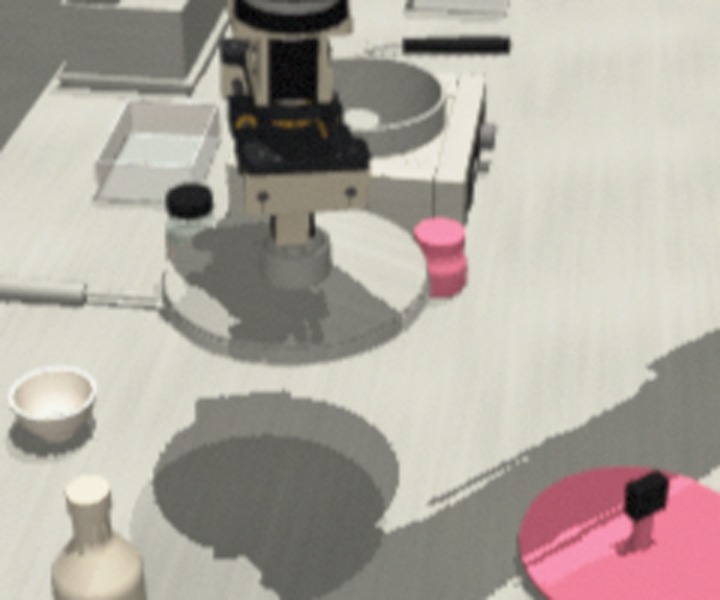

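Both lids came up together (5.4 N, bar held at 13.6 mm). Carrying them over the well.

```bash
python3 -m handwheel '[[[0.05,-0.2,0,0],[0.05,-0.5,0,0],[0.05,-0.7,0,0],[0.05,-0.8,0,0],[0.05,-0.8,0,0],[0.05,-0.8,0,0],[0.05,-0.8,0,0],[0.05,-0.8,0,0]]]';python3 -m handwheel '[[[0,-0.8,0,0],[0,-0.8,0,0],[0,-0.8,0,0],[0,-0.8,0,0],[0,-0.7,0,0],[0,-0.5,0,0],[0,-0.3,0,0],[0,-0.1,0,0]]]';python3 st.py
```

```text
time_s: 13.95
tcp_pos: [0.5549, 0.0258, 0.2072]
eef_rot: [-45.8, 88.7, 62.1]
contact_force: [0.6, -0.5, -5.2]
gripper_width: 0.0141
time_s: 14.75
tcp_pos: [0.5432, -0.1802, 0.1901]
eef_rot: [19.4, 88.5, 126.8]
contact_force: [0.2, 0.3, -4.8]
gripper_width: 0.0138
t 14.75 tcp [ 0.5432 -0.1802  0.1901] down [-0.016  0.021 -1.   ] jaw deg 107.38 F [ 0.2  0.3 -4.8] w 0.0138 j [  0.  13. -14.  -1. -64. -72.]
```

```bash
cat > lid.py <<'E'
from st import *
def M(e): return R.from_euler("xyz",e,degrees=True).as_matrix()
Rg=M([-73.6,86.3,34.4]);pg=np.array([.5566,.2554,.0525])
def lid(s,L=(.553,.253,0)):
    m=M(s["eef_rot"]);p=s["tcp_pos"]+m@Rg.T@(np.array(L)-pg)
    print("lid",p.round(4),"axis",(m@Rg.T)[:,2].round(3));return p,(m@Rg.T)
if __name__=="__main__": lid(st())
E
python3 -m handwheel '[[[0.3,-0.4,0.1,0],[0.3,-0.5,0.1,0],[0.05,-0.15,0.1,0],[0,0,0,0],[0,0,0,0],[0,0,0,0],[0,0,0,0],[0,0,0,0]]]'; python3 lid.py
```

```text
time_s: 15.55
tcp_pos: [0.5663, -0.219, 0.1969]
eef_rot: [26.8, 88.0, 134.2]
contact_force: [-0.1, 0.6, -4.9]
gripper_width: 0.0134
t 15.55 tcp [ 0.5663 -0.219   0.1969] down [-0.025  0.025 -0.999] jaw deg 107.46 F [-0.1  0.6 -4.9] w 0.0134 j [ -4.  17.  -9.  -1. -66. -68.]
lid [ 0.5586 -0.222   0.1448] axis [0.078 0.011 0.997]
```

```bash
python3 -m handwheel '[[[0,0,0,0],[0,0,0,0],[0,0,0,0],[0,0,0,0]]]'; python3 lid.py;python3 -m handwheel '[[[0,0,-0.2,0],[0,0,-0.2,0],[0,0,-0.2,0],[0,0,0,0]]]'; python3 lid.py
```

```text
time_s: 15.95
tcp_pos: [0.5662, -0.2183, 0.1973]
eef_rot: [25.8, 88.0, 133.4]
contact_force: [-0.3, 0.5, -5.6]
gripper_width: 0.0138
t 15.95 tcp [ 0.5662 -0.2183  0.1973] down [-0.024  0.025 -0.999] jaw deg 107.52 F [-0.3  0.5 -5.6] w 0.0138 j [ -4.  16.  -9.  -1. -66. -68.]
lid [ 0.5586 -0.2212  0.1452] axis [0.077 0.011 0.997]
time_s: 16.35
tcp_pos: [0.5658, -0.2182, 0.1706]
eef_rot: [26.1, 88.0, 133.6]
contact_force: [-0.8, -0.7, -6.4]
gripper_width: 0.0137
t 16.35 tcp [ 0.5658 -0.2182  0.1706] down [-0.024  0.026 -0.999] jaw deg 107.49 F [-0.8 -0.7 -6.4] w 0.0137 j [ -4.  18. -11.  -2. -63. -68.]
lid [ 0.5581 -0.2212  0.1186] axis [0.078 0.01  0.997]
```

```bash
cat > look.py <<'E'
import sys
from ov import *
from lid import *
def look(tag,W=(.565,-.219)):
    s=st();p,m=lid(s)
    def T(c): return c@m.T+p
    it=[(T(circ(0,0,.021,.094)),(0,0,255)),(T(circ(0,0,.006,.097)),(0,160,255)),(T(circ(0,0,.045,.026)),(0,255,0)),(circ(*W,.1,.084),(255,0,255))]
    for n,r in (("side",(265,160,375,240)),("top",(340,170,450,280))):
        im=vision.capture(n);cv2.imwrite(f"pics/{n}_{tag}.png",im)
        ov(n,im,it,r,5 if n=="top" else 7,f"pics/{tag}_{n}.png")
look(sys.argv[1])
E
python3 look.py a
```

```text
t 16.35 tcp [ 0.5658 -0.2182  0.1706] down [-0.024  0.026 -0.999] jaw deg 107.49 F [-0.8 -0.7 -6.4] w 0.0137 j [ -4.  18. -11.  -2. -63. -68.]
lid [ 0.5581 -0.2212  0.1186] axis [0.078 0.01  0.997]
```

View pics/a_side.png

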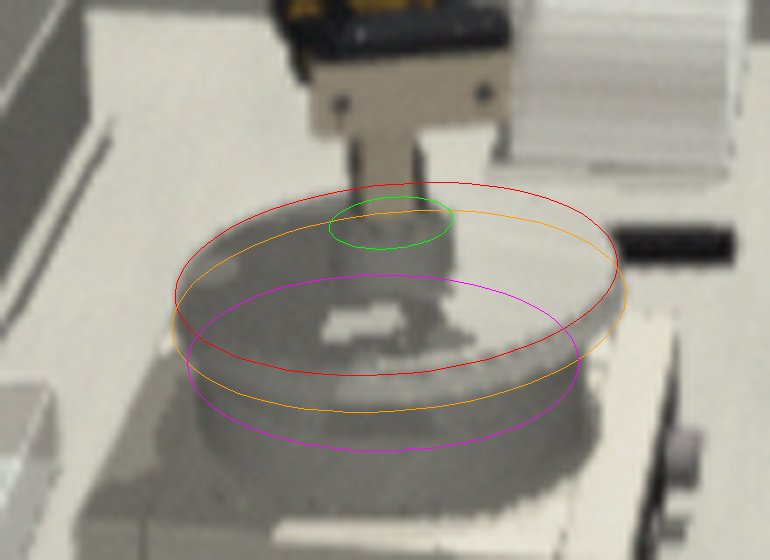

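View pics/a_top.png

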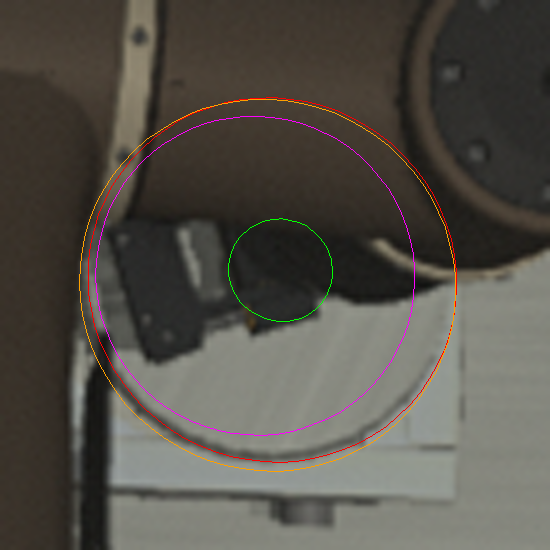

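```bash
python3 - <<'E'
from ov import *
im={n:cv2.imread(f"pics/{n}0.png") for n in C};o=[]
for n,W,r in (("side",(.565,-.219),(275,190,365,265)),("top",(.569,-.219),(345,180,435,255+15))):
    ov(n,im[n],[(circ(*W,.1,.084),(0,0,255)),(circ(*W,.07,.084),(0,255,0)),(circ(*W,.1,.079),(255,0,255)),(circ(*W,.012,.079),(255,255,0))],r,6,"pics/x.png")
    cv2.imwrite(f"pics/w_{n}.png",cv2.imread("pics/x.png"))
E
```

```text
(no output)
```

View pics/w_side.png

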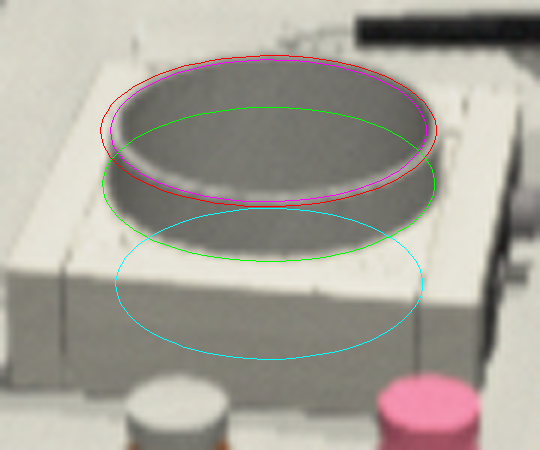

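View pics/w_top.png

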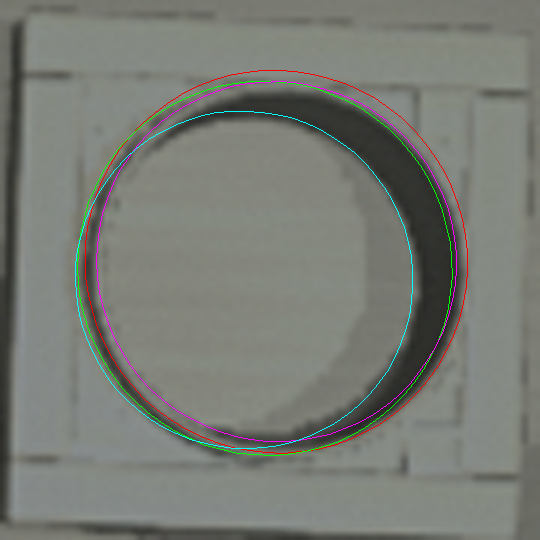

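```bash
python3 - <<'E'
from ov import *
t=cv2.imread("pics/t3.png"); im=cv2.resize(t,(300,200),interpolation=cv2.INTER_AREA)
full=np.zeros((480,640,3),np.uint8);full[130:330,140:440]=im
J=(.5664,-.2164);D=(.004,0)
ov("top",full,[(circ(J[0]+.004,J[1],.07,.024),(0,0,255)),(circ(.5635+.004,-.219,.1,.079),(255,0,255)),(circ(.5635+.004,-.219,.1,.084),(0,255,255))],(345,180,435,270),6,"pics/x.png")
E
```

```text
(no output)
```

View pics/x.png

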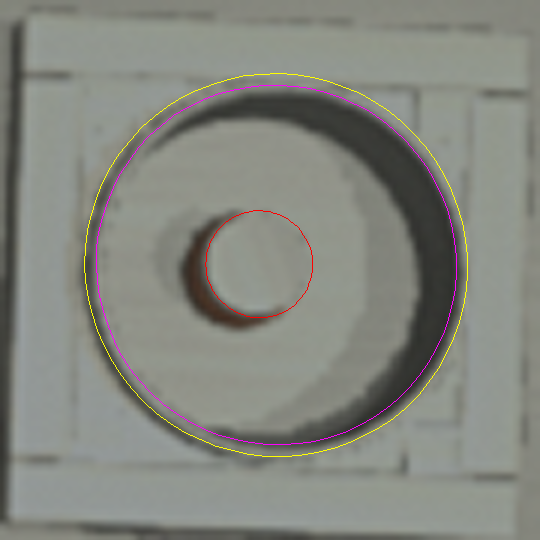

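The jar model falls right on its picture at the released pose, so the (+4, 0) mm bias of the top view holds. The well is at (0.5635, -0.2185). The pair is tilted about 4° (the +x side is low), but it hangs over the well within 2 mm. I'm lowering gently and will let the rim level it.

```bash
python3 -m handwheel '[[[0.03,0.04,-0.2,0],[0,0,-0.2,0],[0,0,-0.1,0]]]'; python3 lid.py;python3 -m handwheel '[[[0,0,-0.08,0],[0,0,-0.05,0]]]'; python3 lid.py
```

```text
time_s: 16.75
tcp_pos: [0.5687, -0.2169, 0.1516]
eef_rot: [22.3, 88.2, 129.8]
contact_force: [-1.0, -1.3, -5.4]
gripper_width: 0.0136
t 16.75 tcp [ 0.5687 -0.2169  0.1516] down [-0.02   0.025 -0.999] jaw deg 107.52 F [-1.  -1.3 -5.4] w 0.0136 j [ -3.  19. -12.  -2. -61. -68.]
lid [ 0.5612 -0.2199  0.0995] axis [0.074 0.012 0.997]
time_s: 16.95
tcp_pos: [0.569, -0.2176, 0.1463]
eef_rot: [23.8, 88.2, 131.3]
contact_force: [-0.6, -1.9, 0.2]
gripper_width: 0.0137
t 16.95 tcp [ 0.569  -0.2176  0.1463] down [-0.02   0.023 -1.   ] jaw deg 107.56 F [-0.6 -1.9  0.2] w 0.0137 j [ -3.  19. -12.  -1. -60. -68.]
lid [ 0.5615 -0.2207  0.0943] axis [0.074 0.013 0.997]
```

```bash
python3 -m handwheel '[[[0,0.02,-0.08,0],[0,0,-0.06,0]]]'; python3 lid.py;python3 -m handwheel '[[[0,0.0,-0.1,0],[0,0,-0.06,0]]]'; python3 lid.py
```

```text
time_s: 17.15
tcp_pos: [0.5687, -0.2185, 0.144]
eef_rot: [26.6, 88.4, 134.2]
contact_force: [-8.0, 2.8, 10.7]
gripper_width: 0.0138
t 17.15 tcp [ 0.5687 -0.2185  0.144 ] down [-0.02  0.02 -1.  ] jaw deg 107.64 F [-8.   2.8 10.7] w 0.0138 j [ -3.  19. -13.  -1. -60. -68.]
lid [ 0.5612 -0.2217  0.0919] axis [0.073 0.016 0.997]
time_s: 17.35
tcp_pos: [0.568, -0.2191, 0.1419]
eef_rot: [26.8, 88.5, 134.6]
contact_force: [-7.4, 3.5, 10.1]
gripper_width: 0.0134
t 17.35 tcp [ 0.568  -0.2191  0.1419] down [-0.018  0.018 -1.   ] jaw deg 107.73 F [-7.4  3.5 10.1] w 0.0134 j [ -3.  19. -13.  -1. -59. -68.]
lid [ 0.5606 -0.2224  0.0899] axis [0.072 0.018 0.997]
```

```bash
python3 -m handwheel '[[[-0.03,0.02,-0.1,0],[0,0,-0.06,0]]]'; python3 look.py b
```

```text
time_s: 17.55
tcp_pos: [0.5673, -0.2189, 0.1407]
eef_rot: [23.0, 88.8, 130.9]
contact_force: [-7.6, 5.0, 10.8]
gripper_width: 0.0138
t 17.55 tcp [ 0.5673 -0.2189  0.1407] down [-0.014  0.016 -1.   ] jaw deg 107.85 F [-7.6  5.  10.8] w 0.0138 j [ -3.  19. -13.  -1. -59. -68.]
lid [ 0.5601 -0.2224  0.0886] axis [0.067 0.02  0.998]
```

View pics/b_side.png

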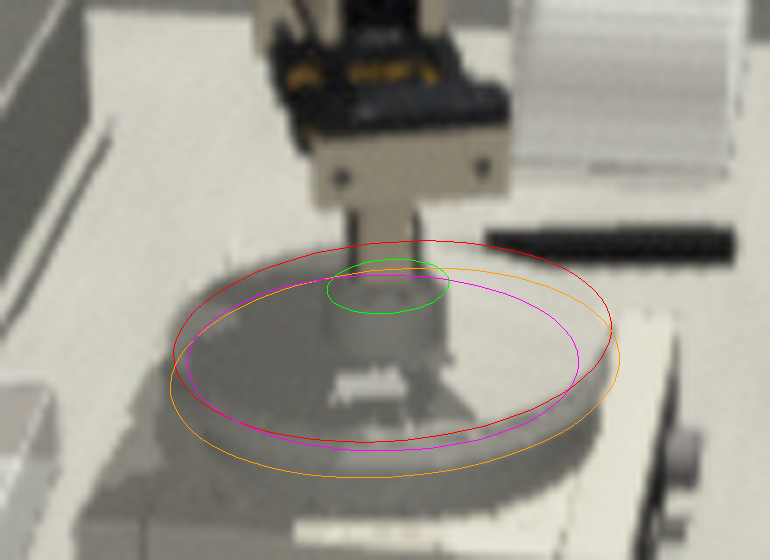

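View pics/b_top.png

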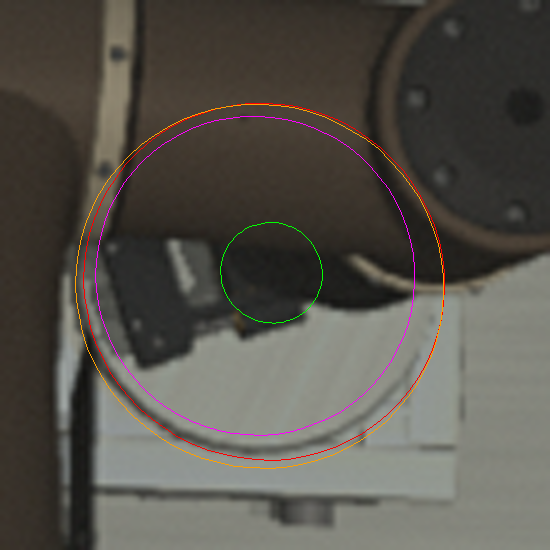

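```bash
python3 -m handwheel '[[[-0.06,0.03,-0.1,0],[0,0,-0.06,0]]]'; python3 lid.py;  python3 -m handwheel '[[[-0.03,0.03,-0.12,0],[0,0,-0.06,0]]]'; python3 lid.py
```

```text
time_s: 17.85
tcp_pos: [0.5671, -0.2189, 0.1401]
eef_rot: [9.7, 89.2, 117.7]
contact_force: [-9.6, 4.8, 11.4]
gripper_width: 0.0137
t 17.85 tcp [ 0.5671 -0.2189  0.1401] down [-0.007  0.013 -1.   ] jaw deg 107.99 F [-9.6  4.8 11.4] w 0.0137 j [ -3.  19. -14.  -1. -58. -68.]
lid [ 0.5604 -0.2225  0.088 ] axis [0.06  0.024 0.998]
time_s: 18.05
tcp_pos: [0.5673, -0.2191, 0.1402]
eef_rot: [-18.4, 89.5, 89.7]
contact_force: [-4.9, 2.1, 2.7]
gripper_width: 0.0134
t 18.05 tcp [ 0.5673 -0.2191  0.1402] down [ 0.     0.009 -1.   ] jaw deg 108.13 F [-4.9  2.1  2.7] w 0.0134 j [ -3.  18. -14.  -1. -57. -68.]
lid [ 0.5609 -0.223   0.088 ] axis [0.053 0.028 0.998]
```

```bash
python3 -m handwheel '[[[-0.03,0.03,-0.12,0],[0,0,-0.1,0],[0,0,-0.06,0]]]'; python3 look.py c; python3 - <<'E'
import cv2
im=cv2.imread("pics/side_c.png");cv2.imwrite("pics/c2.png",cv2.resize(im[180:240,270:370],(800,480),interpolation=2))
E
```

```text
time_s: 18.35
tcp_pos: [0.5675, -0.2192, 0.14]
eef_rot: [-82.2, 89.4, 26.1]
contact_force: [-3.1, 0.5, 0.3]
gripper_width: 0.014
t 18.35 tcp [ 0.5675 -0.2192  0.14  ] down [ 0.009  0.004 -1.   ] jaw deg 108.27 F [-3.1  0.5  0.3] w 0.014 j [ -3.  18. -15.  -0. -57. -69.]
lid [ 0.5616 -0.2233  0.0878] axis [0.044 0.032 0.999]
```

View pics/c2.png

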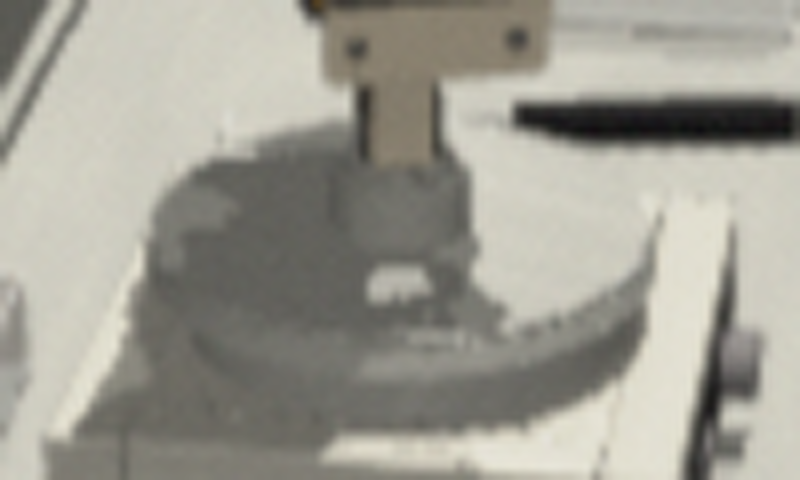

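The lid sits low over the well and near level, with its left edge at (150,250) and right at (655,240). The TCP is at seat height (0.140) with force near zero. Releasing.

```bash
python3 -m handwheel '[[[0,0,0,0],[0,0,0.05,0],[0,0,0,0]]]' 60; python3 st.py; python3 -m handwheel '[[[0,0,0.3,0],[0,0,0.6,0],[0,0,0.8,0],[0,0,0.8,0],[0,0.6,0.8,0],[0,0.9,0.3,0]]]' 86; python3 st.py
```

```text
time_s: 18.75
tcp_pos: [0.5694, -0.2193, 0.1448]
eef_rot: [-95.1, 89.2, 13.2]
contact_force: [-0.1, -0.4, -0.0]
gripper_width: 0.0317
t 18.75 tcp [ 0.5694 -0.2193  0.1448] down [ 0.014  0.003 -1.   ] jaw deg 108.32 F [-0.1 -0.4 -0. ] w 0.0317 j [ -3.  18. -15.  -0. -57. -69.]
time_s: 19.35
tcp_pos: [0.5682, -0.1612, 0.2951]
eef_rot: [-95.4, 89.4, 12.7]
contact_force: [0.9, -0.3, 1.0]
gripper_width: 0.08
t 19.35 tcp [ 0.5682 -0.1612  0.2951] down [ 0.011  0.002 -1.   ] jaw deg 108.07 F [ 0.9 -0.3  1. ] w 0.08 j [  3.  10.  -4.  -0. -75. -75.]
```

```bash
python3 - <<'E'
from ov import *
L=(.5635,-.2185)
for n,r,B in (("side",(275,170,365,245),(0,0)),("top",(345,180,435,270),(.004,0))):
    im=vision.capture(n);cv2.imwrite(f"pics/{n}_d.png",im)
    l=(L[0]+B[0],L[1]+B[1])
    ov(n,im,[(circ(*l,.109,.094),(0,0,255)),(circ(*l,.094,.097),(0,160,255)),(circ(*l,.133,.026),(0,255,0)),(bx(*l,np.radians(18),.137,.165),(255,255,0))],r,6,f"pics/d_{n}.png")
E
```

```text
(no output)
```

View pics/d_side.png

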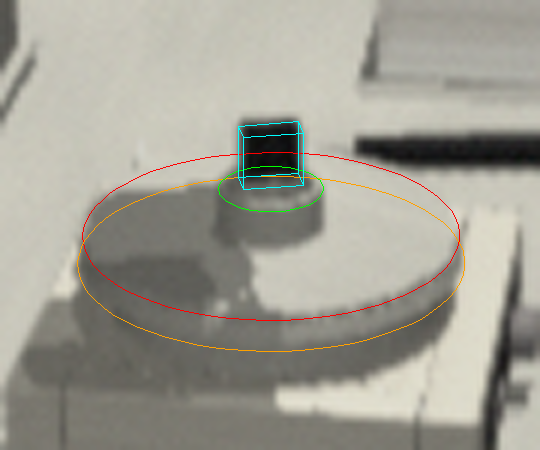

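View pics/d_top.png

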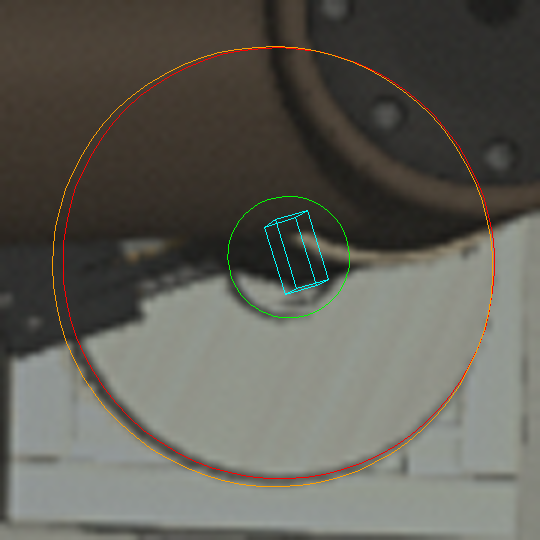

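The pair is seated: level, with rim and collar matching the model of a seated lid at (0.5635, -0.2185). The bar top is at (270,125) in the side crop and the skirt foot is on the model line. Next is the collar, with the TCP target at about z 0.114.

```bash
python3 -m handwheel '[[[-0.05,-0.7,-0.3,0],[-0.05,-0.7,-0.7,0],[0,0,-0.8,0],[0,0,-0.6,0],[0,0,0,0]]]' 87; python3 st.py
```

```text
time_s: 19.95
tcp_pos: [0.5654, -0.2155, 0.2007]
eef_rot: [-99.9, 88.9, 8.7]
contact_force: [-1.1, 0.7, 0.2]
gripper_width: 0.0871
t 19.95 tcp [ 0.5654 -0.2155  0.2007] down [ 0.019  0.003 -1.   ] jaw deg 108.54 F [-1.1  0.7  0.2] w 0.0871 j [ -3.  14. -11.  -0. -63. -69.]
```

```bash
python3 -m handwheel '[[[-0.05,-0.08,-0.5,0],[-0.03,0,-0.7,0],[0,0,-0.5,0],[0,0,0,0]]]'; python3 - <<'E'
from ov import *
from st import st
s=st();x,y,z=s["tcp_pos"]
for n,r in (("side",(275,160,355,240)),("top",(345,180,425,260))):
    im=vision.capture(n);cv2.imwrite(f"pics/{n}_e.png",im)
    ov(n,im,[(circ(x,y,z,.002),(0,0,255))],r,5,f"pics/o_{n}.png")
cv2.imwrite("pics/e.png",np.hstack([cv2.imread(f"pics/o_{n}.png") for n in C]))
E
```

```text
time_s: 20.35
tcp_pos: [0.5649, -0.2202, 0.1366]
eef_rot: [-107.7, 88.7, 0.9]
contact_force: [0.2, -0.3, 0.0]
gripper_width: 0.0866
t 20.35 tcp [ 0.5649 -0.2202  0.1366] down [ 0.023  0.    -1.   ] jaw deg 108.61 F [ 0.2 -0.3  0. ] w 0.0866 j [ -3.  18. -16.  -0. -55. -68.]
```

View pics/e.png

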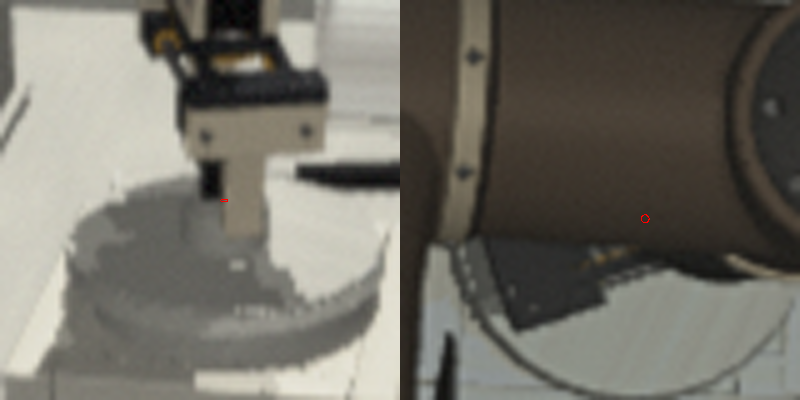

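The near finger hangs in front of the collar with its tip at (240,235), and the bar is between the fingers at (210,180). Descending and closing slowly.

```bash
python3 -m handwheel '[[[-0.03,0.03,-0.5,0],[0,0,-0.05,0],[0,0,0,0]]]'; python3 st.py
```

```text
time_s: 20.75
tcp_pos: [0.5693, -0.22, 0.1235]
eef_rot: [-113.2, 87.9, -4.5]
contact_force: [0.4, 0.4, 0.3]
gripper_width: 0.0873
t 20.75 tcp [ 0.5693 -0.22    0.1235] down [ 0.036 -0.003 -0.999] jaw deg 108.73 F [0.4 0.4 0.3] w 0.0873 j [ -3.  18. -17.   0. -52. -69.]
```

```bash
python3 -m handwheel '[[[-0.15,0.03,-0.25,0],[-0.05,0,-0.05,0]]]'; python3 st.py
```

```text
time_s: 20.95
tcp_pos: [0.5625, -0.219, 0.1136]
eef_rot: [-113.6, 87.7, -4.8]
contact_force: [-0.1, -0.0, -0.1]
gripper_width: 0.0867
t 20.95 tcp [ 0.5625 -0.219   0.1136] down [ 0.04  -0.003 -0.999] jaw deg 108.75 F [-0.1 -0.  -0.1] w 0.0867 j [ -3.  18. -19.   0. -51. -69.]
```

```bash
python3 -m handwheel '[[[0.02,0,0,0],[0,0,0,0],[0,0,0,0],[0,0,0,0]]]' 40 25; python3 st.py; python3 -m handwheel '[[[0,0,0,0]]]' ; python3 st.py
```

```text
time_s: 21.35
tcp_pos: [0.5634, -0.2191, 0.1147]
eef_rot: [-114.1, 87.7, -5.3]
contact_force: [-1.6, -0.4, -0.0]
gripper_width: 0.0604
t 21.35 tcp [ 0.5634 -0.2191  0.1147] down [ 0.041 -0.004 -0.999] jaw deg 108.77 F [-1.6 -0.4 -0. ] w 0.0604 j [ -3.  18. -19.   0. -51. -69.]
time_s: 21.45
tcp_pos: [0.5636, -0.2192, 0.1148]
eef_rot: [-114.3, 87.6, -5.5]
contact_force: [-0.4, -0.6, -0.7]
gripper_width: 0.0525
t 21.45 tcp [ 0.5636 -0.2192  0.1148] down [ 0.041 -0.004 -0.999] jaw deg 108.77 F [-0.4 -0.6 -0.7] w 0.0525 j [ -3.  18. -19.   0. -51. -69.]
```

```bash
python3 -m handwheel '[[[0,0,0,0],[0,0,0,0]]]' 40 35; python3 st.py; python3 -m handwheel '[[[0,0,0.1,0],[0,0,0.15,0],[0,0,0.2,0]]]'; python3 st.py
```

```text
time_s: 21.65
tcp_pos: [0.5636, -0.2192, 0.1148]
eef_rot: [-114.1, 87.6, -5.3]
contact_force: [-0.3, -0.5, 1.2]
gripper_width: 0.0507
t 21.65 tcp [ 0.5636 -0.2192  0.1148] down [ 0.041 -0.004 -0.999] jaw deg 108.76 F [-0.3 -0.5  1.2] w 0.0507 j [ -3.  18. -19.   0. -51. -69.]
time_s: 21.95
tcp_pos: [0.5618, -0.2188, 0.1316]
eef_rot: [-113.2, 87.9, -4.4]
contact_force: [-0.8, 0.7, -2.1]
gripper_width: 0.051
t 21.95 tcp [ 0.5618 -0.2188  0.1316] down [ 0.036 -0.003 -0.999] jaw deg 108.74 F [-0.8  0.7 -2.1] w 0.051 j [ -3.  17. -18.   0. -53. -69.]
```

The load is 2.1 N, so only the outer lid is coming up. Continuing to 10 cm.

```bash
python3 -m handwheel '[[[0.03,0,0.3,0],[0.03,0,0.4,0],[0.03,0,0.4,0],[0,0,0.4,0],[0,0,0.3,0],[0,0,0.2,0],[0,0,0.1,0]]]'; python3 st.py
```

```text
time_s: 22.65
tcp_pos: [0.5659, -0.2189, 0.225]
eef_rot: [-113.4, 87.7, -4.6]
contact_force: [-0.2, 0.8, -2.6]
gripper_width: 0.0509
t 22.65 tcp [ 0.5659 -0.2189  0.225 ] down [ 0.039 -0.003 -0.999] jaw deg 108.75 F [-0.2  0.8 -2.6] w 0.0509 j [ -3.  13. -10.   0. -65. -69.]
```

```bash
python3 -m handwheel '[[[0,0,-0.1,0],[0,0,0,0],[0,0,0,0]]]'; python3 - <<'E'
from ov import *
from st import st
s=st();print("qd",abs(s["qd"]).max())
im=vision.capture("side");cv2.imwrite("pics/f.png",cv2.resize(im[120:260,240:400],(800,700),interpolation=2)[:600])
t=vision.capture("top");cv2.imwrite("pics/f_top.png",t)
L=(.5635,-.2185)
ov("side",im,[(circ(*L,.105,.0875),(0,0,255)),(bx(*L,np.radians(18),.137,.165),(255,255,0)),(circ(*L,.1,.084),(255,0,255))],(275,140,365,240),6,"pics/f2.png")
E
```

```text
time_s: 22.95
tcp_pos: [0.5655, -0.2187, 0.2201]
eef_rot: [-112.8, 87.8, -4.0]
contact_force: [-0.7, 0.1, -2.9]
gripper_width: 0.0512
t 22.95 tcp [ 0.5655 -0.2187  0.2201] down [ 0.039 -0.003 -0.999] jaw deg 108.73 F [-0.7  0.1 -2.9] w 0.0512 j [ -3.  13. -11.   0. -64. -69.]
qd 0.8202447636378521
```

View pics/f2.png

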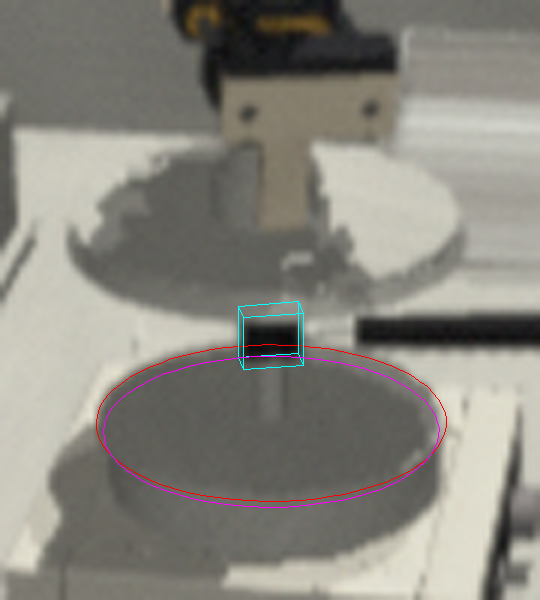

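View pics/f_top.png

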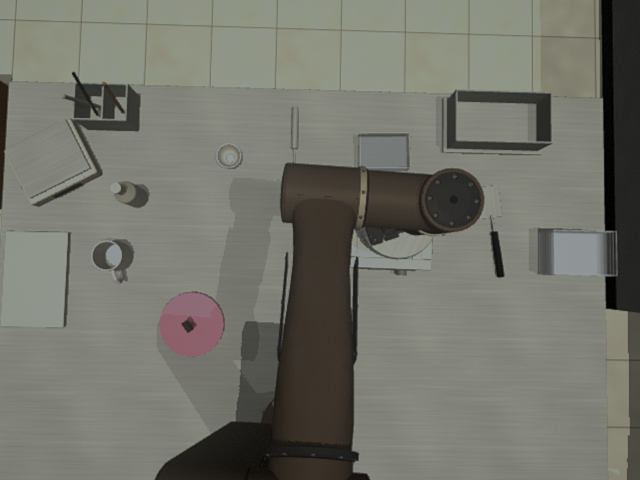

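The inner lid sits on the rim at its model line, with the bar at (272,340). The outer lid hangs clear and level about 10 cm above its seat, and the visible bystanders haven't moved. Handing in.

```bash
python3 -c "
from plant import close_job
print(close_job())"; python3 st.py
```

```text
the job is handed in; nothing more can be done
None
the job is handed in; nothing more can be done
```

The job is done and handed in at about 23 s of the 64 s allowed. No verdict was reported.

**What I did:**
- **Jar:** I stood it on the well's floor, with contact felt at the expected height, and let go.
- **Pair of lids:** I carried both over by the bar head. They arrived tilted about 4°, so I pressed them down with about 11 N until the rim levelled them, then released.
- **Outer lid:** I lifted it alone by its collar and held it there.

**Last checks:**
- **Outer lid:** The fingers hold the collar at 51 mm opening. The 2.1–2.9 N load matches the outer lid alone. It hangs roughly 10.5 cm above its seat, within about 3 mm of the well's axis, and looks level and still.
- **Inner lid:** In the side view it sits on the rim where a seated lid should, with the bar between the well and the raised lid.
- **Bystanders:** All those visible in the last top view are where they started. The arm hid the spice jar, though nothing came near it.

**What disagreed or went unchecked:**
- **Camera disagreement:** The top camera read about 4 mm high in x compared with the side camera and the robot. I corrected for this.
- **Hand tilt:** The hand's tilt drifted during the run and ended at about 2.2°, within the 0.2 rad (about 11°) allowed.
- **Jar:** I last saw it upright just after placing it. It could not be checked once the lids covered it.

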